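# Push the vial row home in its magazine and close the gate

### The job

Load the vial magazine: with the fingertips push the white follower gently along the channel, so that the whole row of five glass vials slides as one train until it is fully home against the grey end stop. Then push the pin of the blue gate to swing it fully shut across the channel behind the follower, so that the row cannot slide back. Lift nothing out, keep the vials upright, and leave the other things on the bench where they are.

Things in the scene. Friction and masses are not known exactly. Their poses are not given: they have to be found in the camera images.
- magazine: aluminium vial magazine fixed to the bench; base plate 350 x 96 x 6 mm. Origin: centre of its underside on the bench; x along the channel towards the end stop, y across it to the gate's pivot side, z up. Channel floor 6 mm above the bench; steel guide rails on both sides, inner faces 26 mm apart, outer faces 36 mm apart, tops 22 mm above the bench. Open at the -x end.
- stop_face (a point): centre of the grey end stop's face at the channel floor, at x = +150 mm of the magazine; the stop's top is 50 mm above the bench
- follower: loose white plastic follower in the channel, touching the last vial, about 120 g. Origin: centre of its underside, x towards the end stop, z up. Foot 60 mm long (x from -30 to +30 mm), 23.6 mm wide; upright push tab at its rear. With the row home its origin is at x = +5 mm of the magazine; it starts 50 to 100 mm short of that. It and the row slide with 1 to 2 N.
- follower_tab (a point): centre of the rear face of the follower's push tab, where it is pushed (facing -x of the follower), 30 mm behind the follower's origin and 41 mm above the bench; tab 38 mm wide, 8 mm thick, 24 to 58 mm above the bench, clear above the rails; push it low down
- vial_1: first vial of the row, nearest the end stop; glass with black cap, 23 mm in diameter and 58 mm tall. Origin: centre of its underside, z up. Home with its origin at x = +138 mm of the magazine, standing on the channel floor.
- vial_2: vial 2 of the row, counted from the end stop, touching its neighbours; glass with black cap, 23 mm in diameter and 58 mm tall. Origin: centre of its underside, z up.
- vial_3: vial 3 of the row, counted from the end stop, touching its neighbours; glass with white cap, 23 mm in diameter and 58 mm tall. Origin: centre of its underside, z up.
- vial_4: vial 4 of the row, counted from the end stop, touching its neighbours; glass with black cap, 23 mm in diameter and 58 mm tall. Origin: centre of its underside, z up.
- vial_5: vial 5 of the row, counted from the end stop, touching its neighbours; glass with black cap, 23 mm in diameter and 58 mm tall. Origin: centre of its underside, z up.
- gate (a joint): angle (rad) of the blue gate lever about its upright pivot: 0 open (pointing away from the end stop, 30 degrees outward of the channel), 2.09 fully closed at its own stop (square across the channel, along -y of the magazine); closes counter-clockwise from above. Starts at 0 to 0.35, stays where left, moves with about 0.5 N at the pin. Closes fully only behind a follower that is home.
- gate_pivot (a point): the gate's pivot axis at lever height, beside the channel: x = -34, y = +36 mm of the magazine, 29 mm above the bench. The lever is 12 mm wide, 24 to 34 mm above the bench, and passes over the rails; closed, its front side is about 3 mm behind the tab of a follower that is home
- gate_pin (a point): middle of the upright thumb pin at the lever's free end, 68 mm from the pivot axis, 56 mm above the bench; pin 9 to 13 mm thick, from 34 to 62 mm above the bench
- spare_vial: bystander: loose glass vial with white cap standing behind the magazine, 23 mm in diameter and 58 mm tall. Origin: centre of its underside, z up.
- jar: bystander: loose white jar, 53 mm in diameter, 60 mm tall; origin under its centre
- blue_stopper: bystander: loose blue stopper, 25 mm in diameter, 14 mm tall; origin under its centre
- violet_pen: bystander: loose violet pen, 113 mm long, 11 mm thick, lying near the bench's front edge; origin under its centre
There are look-alikes about, which are no part of the job. What is shaped like the follower but yellow is not meant.

How it is judged:
By the outcome, as a careful person would: the job done as asked, in the order asked, and still so for the second after the job is handed in, with the robot touching nothing.
It also fails if it takes over 48 s, if anything falls off the work surface, if the arm or the gripper's body presses on something with over 40 N, if the wrist force passes 120 N, or if a joint passes its speed limit or range.

### The arm

A 6-joint arm with a two-finger parallel gripper is mounted at the origin on a cart in front of the work surface, level with it; the furniture and walls round the work are solid. World frame = base frame: x ahead of the robot, y to its left, z up, the work surface at z = 0. Lengths are in m, angles in rad, forces in N, time in s.
With the tool pointing down it reaches from about 0.375 to 0.9 m from the base axis. Payload 3.1 kg.
Tool frame: the origin (TCP) lies at the very end of the fingers, on their centre line; the grasp point (between the pads) lies robot.grasp_offset behind it (robot.grasp_offset is the distance from the TCP to the grasp point, in m); z points along the fingers, y is the direction in which the jaws open and shut (so a half turn about z gives the same grasp; the last joint's range is limited). The gripper opens to 87 mm and grips with 3 to 60 N. Pads are 19 mm wide; open, the fingers measure 117 mm over their backs; the gripper's body (75 mm by 190 mm) begins 51 mm behind the grasp point.
Start: joints at [-1.393, 0.527, 1.433, -0, 1.181, -0.178], TCP at [0.218, -0.586, 0.223] pointing down, gripper open.
Joint ranges: [-3.08, 3.08], [-0.75, 2.2], [0.22, 2.44], [-1.43, 4.57], [0, 2.65], [-2.85, 2.85]. Speed limits (rad/s): [2.79, 2.79, 3.14, 3.14, 3.14, 3.14].

### API

Orientations are given as a unit quaternion [x, y, z, w].
In Python, from rig import robot gives the robot as it stands.
- The arm moves only by the tool drive_tool, never from a script. Its argument "targets" is one flat list of numbers, 6 for each row, row after row: the shift along the tool's x, y, z in cm, then the turn, a rotation vector about the tool's x, y, z in degrees. A call has 1 to 12 rows; each row is the pose to reach, as a shift and turn from the pose commanded when the call began, along the tool's axes at that moment; what a row does not reach only later rows make up. A row lasts 1/12 s, in which the tool goes at most 41.7 mm and 7.16 degrees, less where a joint would pass 70% of its speed; a pose out of reach is approached as far as the arm can. A call with a gripper value outside its range is refused whole. "grip" is the gripper command: -1 is fully open, 1 is shut, values between are in proportion, set as the call begins (left out, the last holds). The fingers move at their own pace and stop on an object; "squeeze" is the grip in N (left out, the last holds). Time passes only in rows, so rows that repeat a pose let the fingers close. It gives the time, the measured TCP pose, the force and the opening at its end, in the units of the state.
- robot.get_obs(): the state, without advancing time (a new reading comes with each control period).
- robot.camera(name): name is "scene" or "top" or "wrist"; returns (picture, depth): 384x512x3 uint8, red, green, blue; 384x512 float32, m along the optical axis (not along the pixel's ray), 0 where there is no reading.
- robot.calibration(name): a dict with "mtx" (3x3 intrinsics, pixels), "R" (3x3) and "t" (3): a world point X has camera coordinates R X + t; the wrist camera has in their place "hand_eye" (4x4, takes a point from camera to tool coordinates, whose origin is the TCP and whose axes are the flange's). Camera axes: x right, y down, z forward; pixel columns grow to the right and rows downward; lengths in m; the calibration is good to about 2 mm. A picture is of the moment at which its call begins: read the wrist's pose just before it. calibration takes no time and is no camera call.
- robot.hand_in(): hands the job in, once; it reports no verdict.
The state is a dict: "time": time; "q": joint angles; "joint_velocities": joint speeds; "joint_torque": joint torques, N m; "position": TCP position; "tool_rot": TCP orientation; "ft_force": force on the tool from outside, world axes, zero at the start; "moment": the same for the moment, N m; "grip_width": finger opening in m.
Only numpy, scipy, OpenCV 4.12 (cv2) and the standard library are available. Lean on these libraries where they do the work, as an engineer would, in place of code of your own. Each camera call takes 0.05 s, during which the arm holds its last target.

## Working session

There is one attempt and no reset: what is moved stays moved. The work goes in short steps, Python scripts to look and compute and a tool call to move; the robot and the scene stay as the last step left them, time stands still between calls to the robot, and variables do not carry over. Pictures are saved under pics/ and viewed, and the job is handed in when it is done.

Besides the shell and the picture viewer there is one more tool, called by a JSON object that holds its "name" and its "arguments", one argument or row to a line. drive_tool: Moves the arm, as the interface text tells. Its arguments: {"type":"object","properties":{"targets":{"type":"array","items":{"type":"number"}},"grip":{"type":"number"},"squeeze":{"type":"number"}},"required":["targets"]}

```bash
ls; mkdir -p pics; python3 - <<'E'
from rig import robot
import cv2,numpy as np
o=robot.get_obs(); print(o, robot.grasp_offset)
for n in("scene","top"):
    p,d=robot.camera(n); cv2.imwrite(f"pics/{n}0.png",p[:,:,::-1]); np.savez(f"{n}0.npz",p=p,d=d)
    c=robot.calibration(n); print(n,{k:np.round(v,4).tolist() for k,v in c.items()})
print(robot.calibration("wrist"))
E
```

```text
pics
{'time': 0.0, 'q': array([-1.39348602e+00,  5.28468743e-01,  1.43391216e+00,  1.58736319e-05,
        1.18133881e+00, -1.78520471e-01]), 'joint_velocities': array([-1.17336787e-04, -8.41226676e-06,  3.25314075e-04,  9.45891944e-04,
        7.48238869e-04, -1.01147427e-03]), 'joint_torque': array([-1.68479779e-03, -4.40046608e+01, -1.76595032e+01,  6.31513679e-02,
        5.81435335e-02, -1.71219854e-04]), 'position': array([ 0.21762138, -0.5851195 ,  0.22156689]), 'tool_rot': array([ 9.84214740e-01,  1.76975179e-01,  7.98278384e-06, -1.06352559e-03]), 'ft_force': array([-0.70206641,  0.36974882, -0.61451566]), 'moment': array([0.05617468, 0.01103538, 0.01228884]), 'grip_width': 0.0864786491908488} 0.0187
scene {'mtx': [[428.6594, 0.0, 262.2889], [0.0, 428.6594, 194.6219], [0.0, 0.0, 1.0]], 'R': [[-0.4059, -0.9139, -0.0018], [-0.773, 0.3444, -0.5327], [0.4875, -0.2149, -0.8463]], 't': [0.4169, 0.4356, 0.7629]}
top {'mtx': [[423.2464, 0.0, 257.1238], [0.0, 423.2464, 183.5394], [0.0, 0.0, 1.0]], 'R': [[-0.0123, -0.9996, -0.0248], [-0.9904, 0.0156, -0.1373], [0.1376, 0.0228, -0.9902]], 't': [0.1887, 0.6012, 0.931]}
{'mtx': array([[284.18241335,   0.        , 252.88326173],
       [  0.        , 284.18241335, 194.03694832],
       [  0.        ,   0.        ,   1.        ]]), 'hand_eye': array([[-1.60027377e-04, -9.66996911e-01, -2.54788048e-01,
         6.98754016e-02],
       [ 9.99999919e-01, -2.48966642e-04,  3.16822593e-04,
         4.92323707e-04],
       [-3.69800193e-04, -2.54787976e-01,  9.66996872e-01,
        -1.62824320e-01],
       [ 0.00000000e+00,  0.00000000e+00,  0.00000000e+00,
         1.00000000e+00]])}
```

View pics/top0.png

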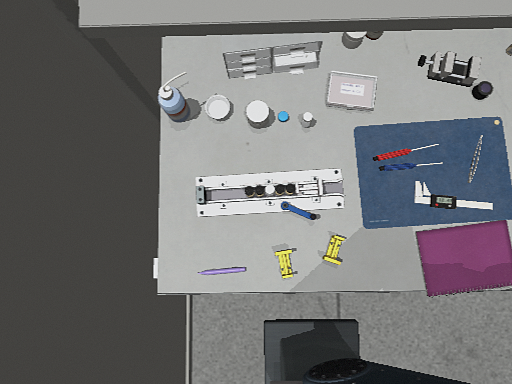

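View pics/scene0.png

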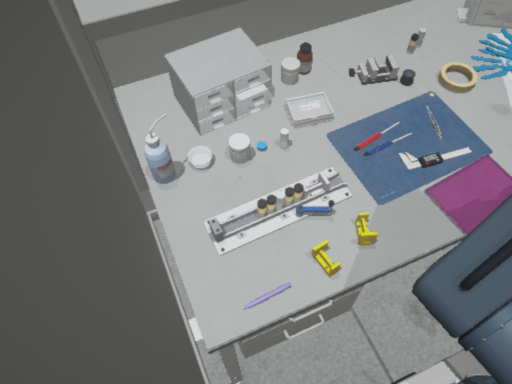

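```bash
python3 - <<'E'
import cv2,numpy as np
z=np.load("top0.npz");p=z['p'][:,:,::-1]
cv2.imwrite("pics/top0c.png",cv2.resize(p[160:230,190:350],None,fx=5,fy=5,interpolation=cv2.INTER_CUBIC))
z=np.load("scene0.npz");p=z['p'][:,:,::-1]
cv2.imwrite("pics/sc0c.png",cv2.resize(p[165:255,200:360],None,fx=5,fy=5,interpolation=cv2.INTER_CUBIC))
E
```

```text
(no output)
```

View pics/top0c.png

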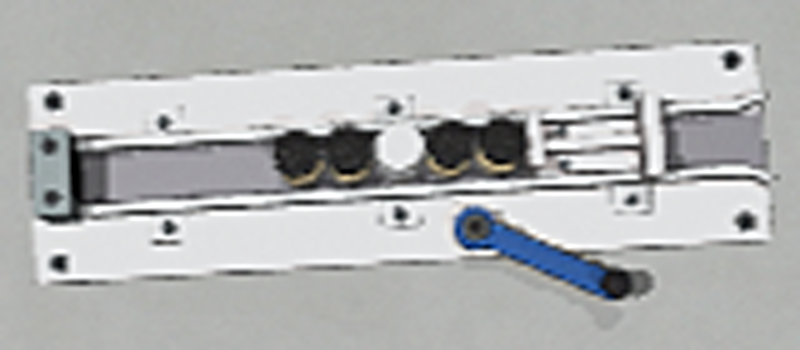

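View pics/sc0c.png

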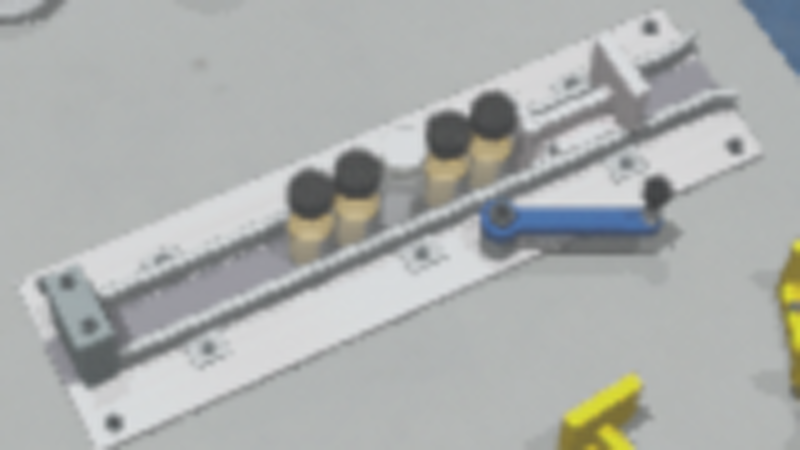

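```bash
cat > h.py <<'E'
import numpy as np,cv2
from rig import robot
def ray(cam,uv,z,):
    c=robot.calibration(cam);K=np.array(c['mtx']);R=np.array(c['R']);t=np.array(c['t'])
    d=R.T@np.linalg.solve(K,[uv[0],uv[1],1.]);o=-R.T@t
    return o+d*(z-o[2])/d[2]
def top(cx,cy,z,x0=190,y0=160,f=5): return ray("top",((cx+.5)/f-.5+x0,(cy+.5)/f-.5+y0),z)
def scn(cx,cy,z,x0=200,y0=165,f=5): return ray("scene",((cx+.5)/f-.5+x0,(cy+.5)/f-.5+y0),z)
E
python3 - <<'E'
from h import *
C=[top(*c,.006) for c in[(30,88),(752,42),(772,238),(38,284)]]
S=[scn(*c,.006) for c in[(22,285),(668,10),(762,155),(100,448)]]
m=np.array([[175,48],[-175,48],[-175,-48],[175,-48]])/1000*[1,1]
m[:,1]*=-1
# pivot side (+y mag) is the image-lower side (towards robot): corners upper = -y
for nm,P in(("top",C),("scn",S)):
    P=np.array(P)[:,:2]
    cm=P.mean(0);H=(m).T@(P-cm);U,s,V=np.linalg.svd(H);R=(V.T@U.T)
    print(nm,cm,np.degrees(np.arctan2(R[1,0],R[0,0])),np.linalg.det(R))
    print(np.round(P,4).tolist()); print("res",np.round((P-cm-m@R.T)*1000,1).tolist())
    f=top if nm=="top" else scn
    pts=dict(pivot=((475,228),.034),pin=((617,285),.062),tabA=((662,97),.058),tabB=((664,172),.058),v1=((298,152),.064)) if nm=="top" else dict(pivot=((502,214),.034),pin=((657,190),.062),tabA=((605,38),.058),tabB=((643,95),.058),v1=((310,194),.064))
    for k,(uv,z) in pts.items():
        w=f(*uv,z); print(k,np.round(w,4),np.round(R.T@(w[:2]-cm)*1000,1))
E
```

```text
top [0.5880464  0.15311238] 92.79408469199922 1.0
[[0.6268, 0.3291], [0.6435, -0.0177], [0.5494, -0.0235], [0.5325, 0.3246]]
res [[-0.7, -1.1], [-1.0, 1.6], [0.8, 0.5], [0.9, -1.0]]
pivot [0.5537 0.1177 0.034 ] [-33.6  36. ]
pin [0.525  0.0562 0.062 ] [-93.7  67.7]
tabA [0.6099 0.0329 0.058 ] [-121.1  -16. ]
tabB [0.5757 0.0332 0.058 ] [-119.2   18.1]
v1 [0.5866 0.1978 0.064 ] [44.8 -0.7]
scn [0.58584222 0.15107785] 92.35142659613778 1.0000000000000002
[[0.6241, 0.3265], [0.6401, -0.0228], [0.5464, -0.0222], [0.5327, 0.3228]]
res [[-2.5, -1.4], [-0.9, -1.0], [1.4, 3.5], [2.0, -1.1]]
pivot [0.5539 0.1158 0.034 ] [-34.   33.4]
pin [0.523  0.0565 0.062 ] [-91.9  66.7]
tabA [0.6078 0.0369 0.058 ] [-115.   -17.2]
tabB [0.5724 0.036  0.058 ] [-114.4   18.2]
v1 [0.5828 0.1988 0.064 ] [47.8  1.1]
```

```bash
cat >> h.py <<'E'
from scipy.spatial.transform import Rotation as Ro
CM=np.array([.5875,.1525]);TH=np.radians(92.7)
Rm=np.array([[np.cos(TH),-np.sin(TH)],[np.sin(TH),np.cos(TH)]])
def m2w(x,y): return CM+Rm@np.array([x,y])/1000   # mm
def w2m(w): return Rm.T@(np.asarray(w)[:2]-CM)*1000
def down(yaw): # tool x at world yaw, z down
    c,s=np.cos(yaw),np.sin(yaw); return Ro.from_matrix(np.array([[c,s,0],[s,-c,0],[0,0,-1]]))
def go(mx,my,z,yaw_deg,obs=None):
    "yaw_deg: tool x relative to magazine x"
    o=obs or robot.get_obs(); R0=Ro.from_quat(o['tool_rot'])
    w=np.r_[m2w(mx,my),z]
    sh=R0.inv().apply(w-o['position'])*100
    rv=(R0.inv()*down(TH+np.radians(yaw_deg))).as_rotvec(degrees=True)
    return np.round(np.r_[sh,rv],2)
def st():
    o=robot.get_obs(); R=Ro.from_quat(o['tool_rot']).as_matrix()
    print("t %.2f mag"%o['time'],np.round(w2m(o['position']),1),"z %.4f"%o['position'][2],"yaw rel mag %.1f"%(np.degrees(np.arctan2(R[1,0],R[0,0])-TH)),"tilt",np.round(R[:,2],3),"F mag",np.round(Rm.T@o['ft_force'][:2],2),round(o['ft_force'][2],2),"w",round(o['grip_width'],4))
E
python3 -c "
from h import *
st();print(go(-160,0,.15,-90))"
```

```text
t 0.10 mag [-719.4  404.2] z 0.2216 yaw rel mag -72.3 tilt [-0.     0.002 -1.   ] F mag [0.69 0.39] 0.0 w 0.0868
[ 55.51 -41.01   7.26  -0.12  -0.    17.68]
```

{"name": "drive_tool", "arguments": {
  "targets": [55.5,-41,7,0,0,17.7,55.5,-41,7,0,0,17.7,55.5,-41,7,0,0,17.7,55.5,-41,7,0,0,17.7,55.5,-41,7,0,0,17.7,55.5,-41,7,0,0,17.7,55.5,-41,7,0,0,17.7,55.5,-41,7,0,0,17.7,55.5,-41,7,0,0,17.7,55.5,-41,7,0,0,17.7,55.5,-41,7,0,0,17.7,55.5,-41,7,0,0,17.7],
  "grip": 1,
  "squeeze": 20
}}

```text
time: 1.1
position: [0.4904, -0.1674, 0.1717]
tool_rot: [1.0, 0.023, -0.0, -0.0]
ft_force: [1.5, -1.3, -0.8]
grip_width: 0.0151
```

```bash
python3 -c "
from h import *
st();print(go(-160,0,.15,-90))"
```

```text
t 1.10 mag [-315.   112.1] z 0.1717 yaw rel mag -90.0 tilt [-0.001  0.    -1.   ] F mag [-1.38 -1.47] -0.85 w 0.0151
[ 11.21 -15.5    2.17  -0.02   0.03  -0.02]
```

{"name": "drive_tool", "arguments": {
  "targets": [10,-14,2,0,0,0,10,-14,2,0,0,0,10,-14,2,0,0,0,10,-14,2,0,0,0,10,-14,2,0,0,0,10,-14,2,0,0,0,10,-14,2,0,0,0,10,-14,2,0,0,0]
}}

```text
time: 1.77
position: [0.5822, -0.026, 0.1519]
tool_rot: [1.0, 0.023, -0.001, 0.0]
ft_force: [-1.2, -0.3, -0.5]
grip_width: 0.0003
```

```bash
python3 - <<'E'
from h import *
st();print(go(-160,0,.032,-90))
for n in("wrist","top"):
    p,d=robot.camera(n); np.savez(n+"1.npz",p=p,d=d)
    cv2.imwrite(f"pics/{n}1.png",p[:,:,::-1])
st()
E
```

```text
t 1.77 mag [-178.1   13.7] z 0.1519 yaw rel mag -90.1 tilt [-0.001 -0.    -1.   ] F mag [-0.28  1.21] -0.48 w 0.0003
[ 1.380e+00 -1.810e+00  1.199e+01  1.000e-02  7.000e-02 -8.000e-02]
t 1.87 mag [-178.6   13.6] z 0.1522 yaw rel mag -90.1 tilt [-0.001 -0.    -1.   ] F mag [-0.26  0.37] -0.31 w 0.0003
```

View pics/wrist1.png

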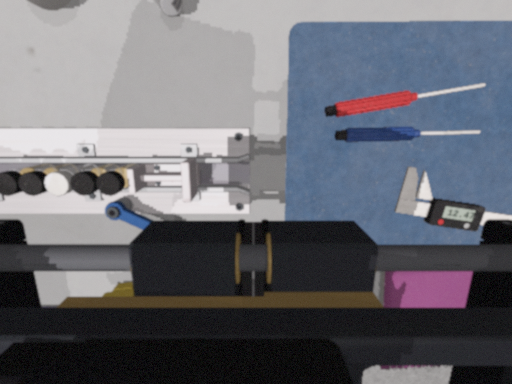

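```bash
python3 - <<'E'
from h import *
z=np.load("wrist1.npz");d=z['d'];c=robot.calibration("wrist");K=c['mtx'];T=c['hand_eye']
for v in range(215,345,10):
  for u in (90,145,170,200,235,245,253):
    if d[v,u]>0:
      p=T@np.r_[np.linalg.solve(K,[u,v,1])*d[v,u],1]; print((u,v),np.round(p[:3]*1000,0),end=' ')
  print()
E
```

```text
(90, 215) [ -38. -189.  150.] (145, 215) [ -38. -126.  152.] (170, 215) [-38. -96. 151.] (200, 215) [-38. -61. 152.] (235, 215) [-39. -21. 153.] (245, 215) [-38.  -9. 152.] (253, 215) [-38.   1. 151.] 
(90, 225) [ -51. -191.  152.] (145, 225) [ -38. -113.  118.] (170, 225) [ 38. -25. -80.] (200, 225) [ 38. -16. -80.] (235, 225) [ 38.  -5. -80.] (245, 225) [10. -4. -5.] (253, 225) [10.  0. -6.] 
(90, 235) [ -63. -193.  151.] (145, 235) [ 38. -31. -87.] (170, 235) [ 38. -23. -87.] (200, 235) [ 38. -15. -87.] (235, 235) [ 39.  -5. -89.] (245, 235) [ 10.  -4. -22.] (253, 235) [ 10.   0. -22.] 
(90, 245) [ 33. -49. -84.] (145, 245) [ 37. -29. -92.] (170, 245) [ 38. -21. -94.] (200, 245) [ 38. -14. -94.] (235, 245) [ 35.  -5. -88.] (245, 245) [ 33.  -2. -83.] (253, 245) [ 33.   0. -83.] 
(90, 255) [ 32. -47. -88.] (145, 255) [ 36. -28. -95.] (170, 255) [ 35. -22. -94.] (200, 255) [ 36. -14. -95.] (235, 255) [ 34.  -5. -91.] (245, 255) [ 32.  -2. -88.] (253, 255) [ 32.   0. -88.] 
(90, 265) [ 29. -47. -88.] (145, 265) [ 32. -29. -94.] (170, 265) [ 33. -22. -95.] (200, 265) [ 32. -14. -94.] 
[... 845 characters left out ...]
  24.   -2. -100.] (253, 305) [  25.    0. -100.] 
(90, 315) [  26.  -37. -106.] (145, 315) [  26.  -25. -107.] (170, 315) [  26.  -19. -107.] (200, 315) [  26.  -12. -106.] (235, 315) [  26.   -4. -106.] (245, 315) [  25.   -1. -105.] (253, 315) [  27.    0. -107.] 
(90, 325) [  26.  -36. -110.] (145, 325) [  26.  -24. -109.] (170, 325) [  26.  -18. -109.] (200, 325) [  26.  -11. -110.] (235, 325) [  26.   -4. -109.] (245, 325) [  26.   -1. -109.] (253, 325) [  26.    0. -109.] 
(90, 335) [  26.  -34. -112.] (145, 335) [  26.  -23. -112.] (170, 335) [  26.  -17. -113.] (200, 335) [  27.  -11. -113.] (235, 335) [  26.   -3. -113.] (245, 335) [  26.   -1. -112.] (253, 335) [  26.    0. -112.]
```

View pics/top1.png

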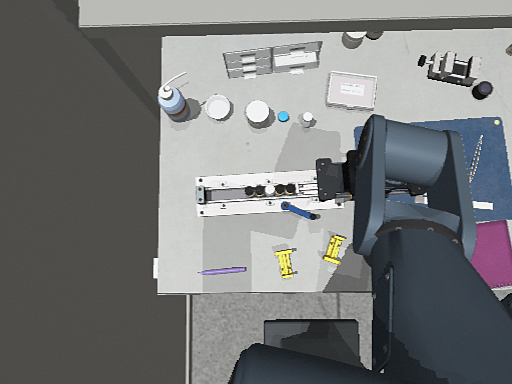

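{"name": "drive_tool", "arguments": {
  "targets": [1.4,-1.9,3,0,0,0,1.4,-1.9,6,0,0,0,1.4,-1.9,8,0,0,0,1.4,-1.9,10,0,0,0,1.4,-1.9,11.5,0,0,0,1.4,-1.9,12,0,0,0,1.4,-1.9,12,0,0,0,1.4,-1.9,12,0,0,0]
}}

```text
time: 2.53
position: [0.5965, -0.0062, 0.0326]
tool_rot: [1.0, 0.023, 0.0, 0.0]
ft_force: [0.4, -0.4, 1.0]
grip_width: 0.0007
```

```bash
python3 - <<'E'
from h import *
st();print(go(-140,0,.032,-90))
for n in("scene",):
    p,d=robot.camera(n); np.savez(n+"2.npz",p=p,d=d)
    cv2.imwrite(f"pics/{n}2.png",cv2.resize(p[120:270,180:380,::-1],None,fx=4,fy=4,interpolation=cv2.INTER_CUBIC))
st()
E
```

```text
t 2.53 mag [-159.    -1.5] z 0.0326 yaw rel mag -90.1 tilt [ 0.001 -0.    -1.   ] F mag [-0.45 -0.34] 1.01 w 0.0007
[-0.15 -1.9   0.06  0.01 -0.03 -0.1 ]
t 2.58 mag [-158.9   -2. ] z 0.0331 yaw rel mag -90.1 tilt [ 0.002 -0.    -1.   ] F mag [-0.8  -1.18] 0.71 w 0.0004
```

View pics/scene2.png

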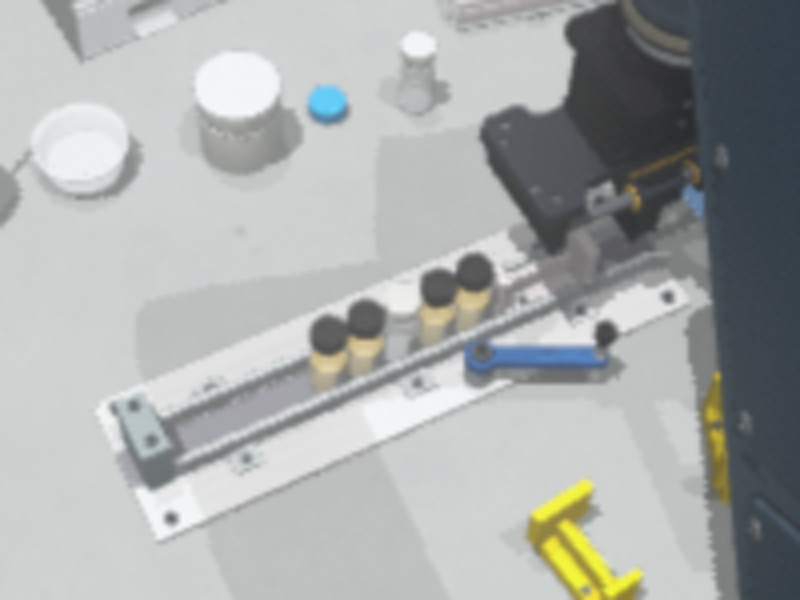

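{"name": "drive_tool", "arguments": {
  "targets": [-0.1,-0.3,0,0,0,0,-0.15,-0.6,0,0,0,0,-0.15,-0.9,0,0,0,0,-0.15,-1.2,0,0,0,0,-0.15,-1.5,0,0,0,0,-0.15,-1.7,0,0,0,0,-0.15,-1.9,0,0,0,0,-0.15,-2.1,0,0,0,0,-0.15,-2.3,0,0,0,0,-0.15,-2.5,0,0,0,0,-0.15,-2.7,0,0,0,0,-0.15,-2.9,0,0,0,0]
}}

```text
time: 3.58
position: [0.5934, 0.0237, 0.0321]
tool_rot: [1.0, 0.023, 0.0, 0.0]
ft_force: [-0.5, -1.0, -0.7]
grip_width: 0.0003
```

```bash
python3 - <<'E'
from h import *
st()
E
```

```text
t 3.58 mag [-1.289e+02  1.000e-01] z 0.0321 yaw rel mag -90.0 tilt [ 0. -0. -1.] F mag [-1.02  0.53] -0.68 w 0.0003
```

{"name": "drive_tool", "arguments": {
  "targets": [0,-0.2,0,0,0,0,0,-0.4,0,0,0,0,0,-0.6,0,0,0,0,0,-0.8,0,0,0,0,0,-1.0,0,0,0,0,0,-1.2,0,0,0,0,0,-1.4,0,0,0,0,0,-1.6,0,0,0,0,0,-1.8,0,0,0,0,0,-2.0,0,0,0,0,0,-2.2,0,0,0,0,0,-2.4,0,0,0,0]
}}

```text
time: 4.58
position: [0.5922, 0.0479, 0.0321]
tool_rot: [1.0, 0.023, -0.0, -0.0]
ft_force: [-0.2, -0.7, -0.1]
grip_width: 0.0003
```

```bash
python3 - <<'E'
from h import *
st()
for n in("scene",):
    p,d=robot.camera(n); np.savez(n+"3.npz",p=p,d=d)
    cv2.imwrite(f"pics/{n}3.png",cv2.resize(p[120:270,180:380,::-1],None,fx=4,fy=4,interpolation=cv2.INTER_CUBIC))
st()
E
```

```text
t 4.58 mag [-104.7    0.2] z 0.0321 yaw rel mag -90.0 tilt [-0.  0. -1.] F mag [-0.69  0.24] -0.09 w 0.0003
t 4.63 mag [-104.3    0.3] z 0.0321 yaw rel mag -90.0 tilt [-0.  0. -1.] F mag [-0.18 -0.27] -0.52 w 0.0004
```

View pics/scene3.png

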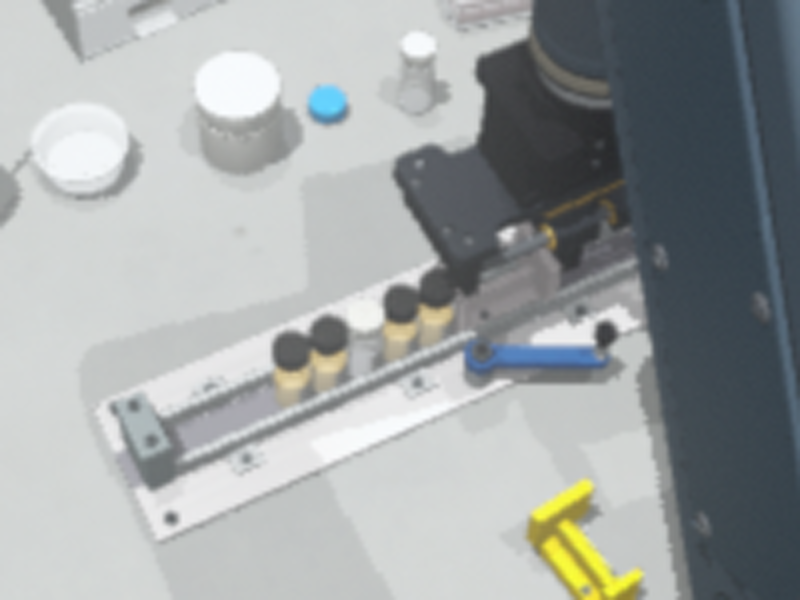

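```bash
python3 - <<'E'
from h import *
for u,v in((330,330),(292,345),(436,285)): print(w2m(ray("scene",(180+u/4,120+v/4),.064)))
E
```

```text
[43.64157715  1.31772961]
[66.71564493  0.53179656]
[-23.06965004   1.69887968]
```

{"name": "drive_tool", "arguments": {
  "targets": [0,-0.25,0,0,0,0,0,-0.5,0,0,0,0,0,-0.75,0,0,0,0,0,-1.0,0,0,0,0,0,-1.25,0,0,0,0,0,-1.5,0,0,0,0,0,-1.75,0,0,0,0,0,-2.0,0,0,0,0,0,-2.25,0,0,0,0,0,-2.5,0,0,0,0,0,-2.75,0,0,0,0,0,-3.0,0,0,0,0]
}}

```text
time: 5.63
position: [0.5908, 0.0779, 0.0321]
tool_rot: [1.0, 0.023, -0.0, -0.0]
ft_force: [-0.5, -1.1, 0.1]
grip_width: 0.0004
```

{"name": "drive_tool", "arguments": {
  "targets": [0,-0.25,0,0,0,0,0,-0.5,0,0,0,0,0,-0.75,0,0,0,0,0,-1.0,0,0,0,0,0,-1.25,0,0,0,0,0,-1.5,0,0,0,0,0,-1.75,0,0,0,0,0,-2.0,0,0,0,0,0,-2.25,0,0,0,0,0,-2.45,0,0,0,0,0,-2.6,0,0,0,0,0,-2.7,0,0,0,0]
}}

```text
time: 6.63
position: [0.5896, 0.1048, 0.0321]
tool_rot: [1.0, 0.024, -0.0, -0.0]
ft_force: [0.0, -1.7, 0.3]
grip_width: 0.0004
```

```bash
python3 - <<'E'
from h import *
st()
for n in("scene",):
    p,d=robot.camera(n); np.savez(n+"4.npz",p=p,d=d)
    cv2.imwrite(f"pics/{n}4.png",cv2.resize(p[120:270,180:380,::-1],None,fx=4,fy=4,interpolation=cv2.INTER_CUBIC))
st()
E
```

```text
t 6.63 mag [-47.7   0.2] z 0.0321 yaw rel mag -90.0 tilt [-0.  0. -1.] F mag [-1.66  0.05] 0.3 w 0.0004
t 6.68 mag [-47.6   0.2] z 0.0321 yaw rel mag -90.0 tilt [ 0.  0. -1.] F mag [-1.14  0.27] 0.38 w 0.0006
```

View pics/scene4.png

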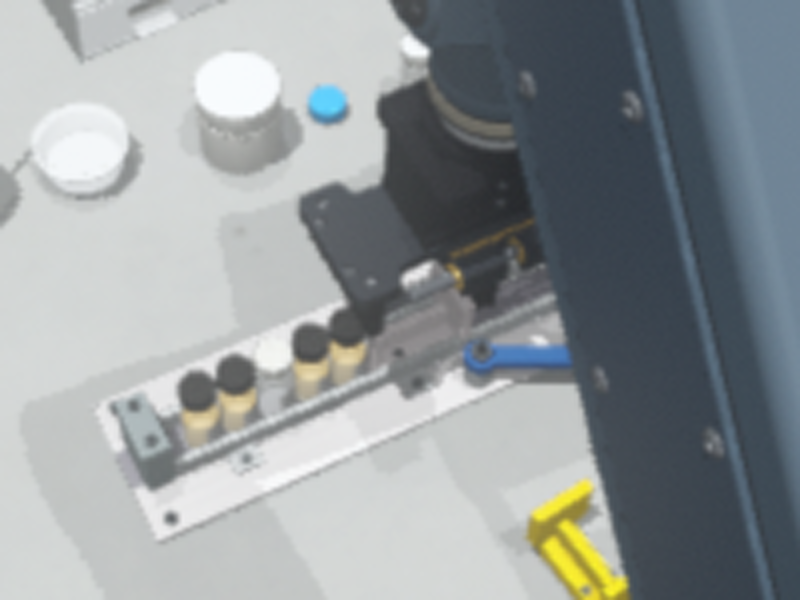

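{"name": "drive_tool", "arguments": {
  "targets": [0,-0.1,0,0,0,0,0,-0.2,0,0,0,0,0,-0.3,0,0,0,0,0,-0.4,0,0,0,0,0,-0.5,0,0,0,0,0,-0.6,0,0,0,0,0,-0.7,0,0,0,0,0,-0.8,0,0,0,0,0,-0.9,0,0,0,0,0,-1.0,0,0,0,0]
}}

```text
time: 7.52
position: [0.5891, 0.1147, 0.0321]
tool_rot: [1.0, 0.023, -0.0, -0.0]
ft_force: [0.2, -1.4, 0.1]
grip_width: 0.0006
```

{"name": "drive_tool", "arguments": {
  "targets": [0,-0.05,0,0,0,0,0,-0.1,0,0,0,0,0,-0.15,0,0,0,0,0,-0.2,0,0,0,0]
}}

```text
time: 7.85
position: [0.589, 0.1166, 0.0321]
tool_rot: [1.0, 0.023, 0.0, -0.0]
ft_force: [-0.4, -0.4, -0.3]
grip_width: 0.0003
```

{"name": "drive_tool", "arguments": {
  "targets": [0,-0.05,0,0,0,0,0,-0.1,0,0,0,0,0,-0.15,0,0,0,0,0,-0.2,0,0,0,0]
}}

```text
time: 8.18
position: [0.589, 0.1182, 0.0321]
tool_rot: [1.0, 0.024, 0.0, 0.0]
ft_force: [0.5, -3.4, 0.4]
grip_width: 0.0003
```

{"name": "drive_tool", "arguments": {
  "targets": [0,-0.05,0,0,0,0,0,-0.1,0,0,0,0]
}}

```text
time: 8.35
position: [0.5893, 0.1186, 0.0323]
tool_rot: [1.0, 0.024, 0.0, 0.001]
ft_force: [0.3, -6.8, 1.2]
grip_width: 0.0004
```

{"name": "drive_tool", "arguments": {
  "targets": [0,0.1,0,0,0,0,0,0.3,0,0,0,0,0,0.8,0,0,0,0,0,1.5,0,0,0,0,0,2.5,0,0,0,0,0,2.5,-2,0,0,-7,0,2.5,-5,0,0,-14,0,2.5,-7.5,0,0,-20,0,2.5,-7.5,0,0,-20,0,2.5,-7.5,0,0,-20]
}}

```text
time: 9.18
position: [0.5913, 0.0939, 0.1087]
tool_rot: [0.981, 0.196, 0.002, 0.0]
ft_force: [1.0, 0.3, -0.9]
grip_width: 0.0002
```

```bash
python3 - <<'E'
from h import *
st()
print(go(-78,95,.105,-120),go(-78,95,.042,-120))
for n in("scene","wrist"):
    p,d=robot.camera(n); np.savez(n+"5.npz",p=p,d=d)
    q=p[120:270,180:380] if n=="scene" else p[:200]
    cv2.imwrite(f"pics/{n}5.png",cv2.resize(q[:,:,::-1],None,fx=4 if n=="scene" else 1.5,fy=4 if n=="scene" else 1.5,interpolation=cv2.INTER_CUBIC))
E
```

```text
t 9.18 mag [-58.7  -1. ] z 0.1087 yaw rel mag -70.1 tilt [ 0.004  0.    -1.   ] F mag [ 0.21 -1.  ] -0.91 w 0.0002
[-9.690e+00 -1.450e+00  3.300e-01 -1.000e-02 -2.200e-01  4.989e+01] [-9.710e+00 -1.460e+00  6.630e+00 -1.000e-02 -2.200e-01  4.989e+01]
```

View pics/scene5.png

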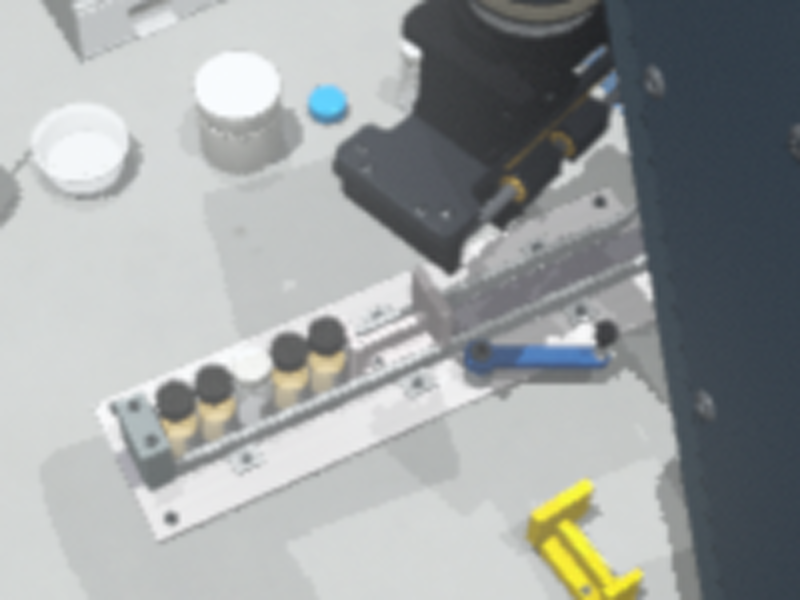

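View pics/wrist5.png

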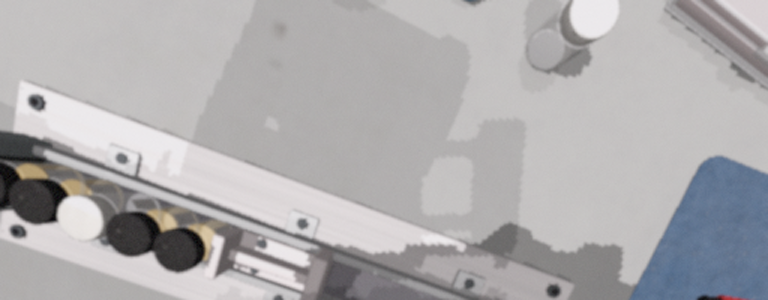

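```bash
python3 - <<'E'
from h import *
for u,v,z in((176,390,.064),(213,375,.064),(326,332,.064),(606,330,.062),(482,350,.034),(415,268,.058),(447,298,.058)): print(w2m(ray("scene",(180+u/4,120+v/4),z)))
d=2.5
# arc rows: rel to start pose in tool axes, yaw=push dir
R=68;off=15.5
def F(a):
    t=np.array([-np.sin(a),np.cos(a)]);return 68*np.array([np.cos(a),np.sin(a)])-off*t
a0=np.radians(150)
ex=np.array([-np.sin(a0),np.cos(a0)]);ey=np.array([ex[1],-ex[0]])
for k in range(1,13):
    D=F(a0+np.radians(k*d))-F(a0);print(np.round([D@ex/10,D@ey/10,-k*d],2).tolist())
print(np.array([-34,36])+F(a0))
E
```

```text
[135.44571463  -2.26453376]
[113.59208238  -1.75144512]
[46.20416901  1.47833034]
[-93.98972642  69.22839602]
[-36.00509542  36.04594449]
[-19.97620567 -17.08382185]
[-26.56109621   8.92649535]
[0.3, 0.06, -2.5]
[0.6, 0.11, -5.0]
[0.9, 0.14, -7.5]
[1.2, 0.17, -10.0]
[1.51, 0.17, -12.5]
[1.81, 0.17, -15.0]
[2.12, 0.15, -17.5]
[2.42, 0.12, -20.0]
[2.72, 0.08, -22.5]
[3.02, 0.02, -25.0]
[3.32, -0.05, -27.5]
[3.61, -0.14, -30.0]
[-85.13972746  83.42339376]
```

{"name": "drive_tool", "arguments": {
  "targets": [-2.5,-0.4,0,0,0,7,-5,-0.8,0,0,0,14,-7.5,-1.1,0,0,0,21,-9.7,-1.45,0,0,0,28,-9.7,-1.45,0,0,0,35,-9.7,-1.45,1.5,0,0,42,-9.7,-1.45,3.5,0,0,49,-9.7,-1.45,5.5,0,0,50,-9.7,-1.45,6.6,0,0,50,-9.7,-1.45,6.6,0,0,50,-9.7,-1.45,6.6,0,0,50]
}}

```text
time: 10.2
position: [0.4936, 0.0706, 0.0397]
tool_rot: [0.972, -0.236, -0.002, 0.0]
ft_force: [0.4, -0.3, 0.1]
grip_width: 0.0003
```

```bash
python3 - <<'E'
from h import *
st()
print(go(-85,83.5,.042,-120))
p,d=robot.camera("scene")
cv2.imwrite("pics/scene6.png",cv2.resize(p[120:270,180:380,::-1],None,fx=4,fy=4,interpolation=cv2.INTER_CUBIC))
E
```

```text
t 10.20 mag [-77.4  97.7] z 0.0397 yaw rel mag -120.0 tilt [-0.004  0.    -1.   ] F mag [-0.3  -0.43] 0.08 w 0.0003
[ 1.61 -0.05 -0.24  0.09  0.22 -0.05]
```

View pics/scene6.png

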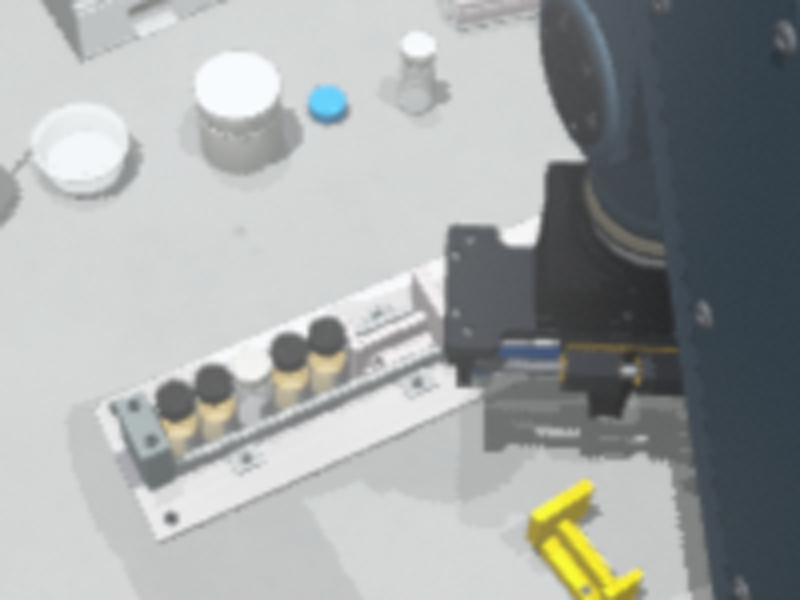

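{"name": "drive_tool", "arguments": {
  "targets": [0.2,0,-0.2,0,0,0,0.5,0,-0.25,0,0,0,0.8,0,-0.25,0,0,0,1.1,0,-0.25,0,0,0,1.35,0,-0.25,0,0,0,1.6,0,-0.25,0,0,0,1.6,0,-0.25,0,0,0]
}}

```text
time: 10.83
position: [0.51, 0.0629, 0.0438]
tool_rot: [0.972, -0.236, 0.001, -0.0]
ft_force: [0.3, -0.2, 0.7]
grip_width: 0.0005
```

{"name": "drive_tool", "arguments": {
  "targets": [0.3,0.05,0,0,0,-2.5,0.6,0.1,0,0,0,-5,0.9,0.14,0,0,0,-7.5,1.2,0.17,0,0,0,-10,1.5,0.17,0,0,0,-12.5,1.8,0.17,0,0,0,-15,2.1,0.15,0,0,0,-17.5,2.4,0.12,0,0,0,-20,2.7,0.08,0,0,0,-22.5,3.0,0.02,0,0,0,-25,3.3,-0.05,0,0,0,-27.5,3.6,-0.14,0,0,0,-30]
}}

```text
time: 11.83
position: [0.5411, 0.0481, 0.0434]
tool_rot: [1.0, 0.024, -0.001, -0.0]
ft_force: [0.3, 0.4, 0.4]
grip_width: 0.0004
```

```bash
python3 - <<'E'
from h import *
st()
p,d=robot.camera("scene")
cv2.imwrite("pics/scene7.png",cv2.resize(p[120:270,180:380,::-1],None,fx=4,fy=4,interpolation=cv2.INTER_CUBIC))
p,d=robot.camera("top")
cv2.imwrite("pics/top7.png",cv2.resize(p[150:250,190:350,::-1],None,fx=5,fy=5,interpolation=cv2.INTER_CUBIC))
E
```

```text
t 11.83 mag [-102.1   51.2] z 0.0434 yaw rel mag -89.9 tilt [-0.002  0.    -1.   ] F mag [ 0.39 -0.33] 0.42 w 0.0004
```

View pics/scene7.png

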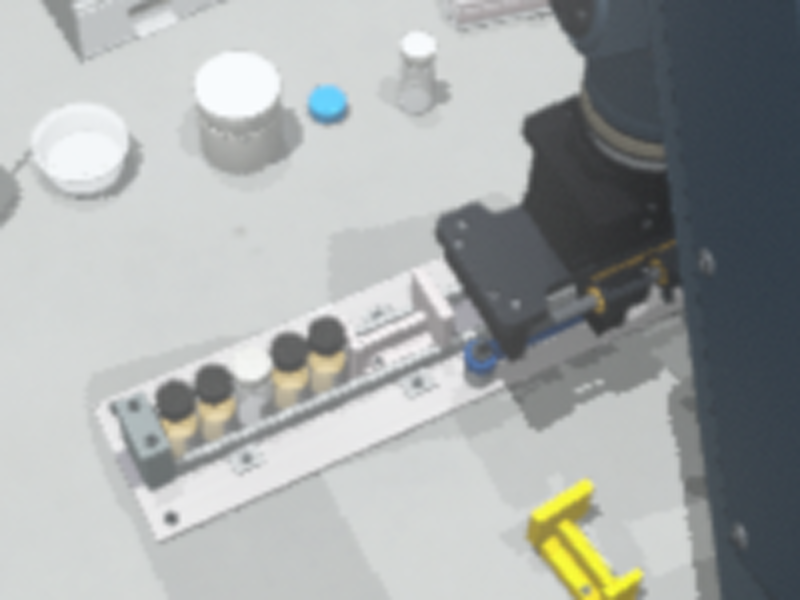

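View pics/top7.png

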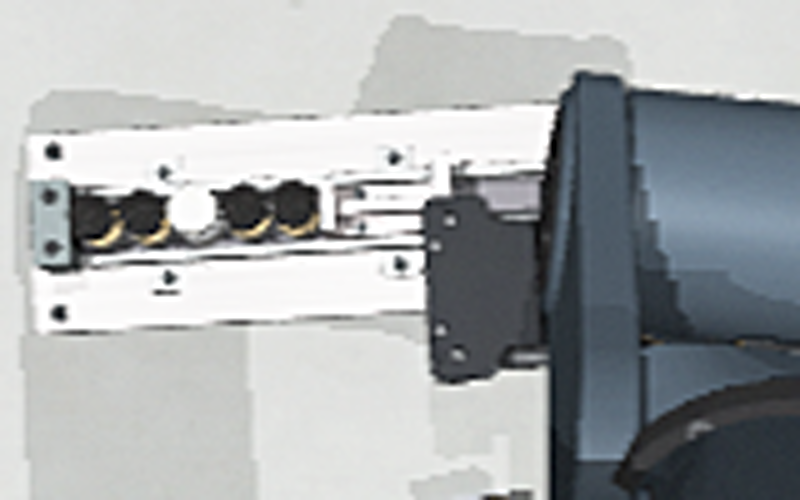

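{"name": "drive_tool", "arguments": {
  "targets": [0.3,0.05,0,0,0,-2.5,0.6,0.1,0,0,0,-5,0.9,0.14,0,0,0,-7.5,1.2,0.17,0,0,0,-10,1.5,0.17,0,0,0,-12.5,1.8,0.17,0,0,0,-15,2.1,0.15,0,0,0,-17.5,2.4,0.12,0,0,0,-20,2.7,0.08,0,0,0,-22.5,3.0,0.02,0,0,0,-25,3.3,-0.05,0,0,0,-27.5,3.6,-0.14,0,0,0,-30]
}}

```text
time: 12.93
position: [0.5769, 0.0512, 0.0434]
tool_rot: [0.959, 0.282, -0.001, -0.0]
ft_force: [-1.2, 0.2, -0.5]
grip_width: 0.0005
```

{"name": "drive_tool", "arguments": {
  "targets": [0.3,0.05,0,0,0,-2.5,0.6,0.1,0,0,0,-5,0.9,0.14,0,0,0,-7.5,1.2,0.17,0,0,0,-10,1.5,0.17,0,0,0,-12.5,1.8,0.17,0,0,0,-15,2.1,0.15,0,0,0,-17.5,2.4,0.12,0,0,0,-20,2.7,0.08,0,0,0,-22.5,3.0,0.02,0,0,0,-25,3.3,-0.05,0,0,0,-27.5,3.6,-0.14,0,0,0,-30]
}}

```text
time: 13.93
position: [0.6064, 0.0717, 0.0433]
tool_rot: [0.854, 0.521, -0.001, -0.0]
ft_force: [-0.5, 0.5, -0.2]
grip_width: 0.0007
```

```bash
python3 - <<'E'
from h import *
st()
p,d=robot.camera("scene")
cv2.imwrite("pics/scene8.png",cv2.resize(p[120:270,180:380,::-1],None,fx=4,fy=4,interpolation=cv2.INTER_CUBIC))
E
```

```text
t 13.93 mag [-81.6 -15.1] z 0.0433 yaw rel mag -30.0 tilt [-0.002 -0.    -1.   ] F mag [0.5  0.47] -0.24 w 0.0007
```

View pics/scene8.png

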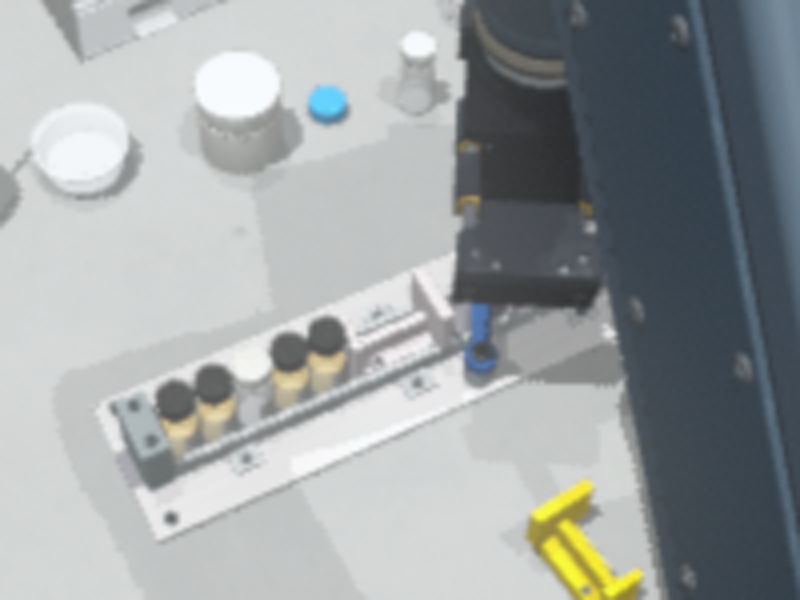

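{"name": "drive_tool", "arguments": {
  "targets": [0.3,0.05,0,0,0,-2.5,0.6,0.1,0,0,0,-5,0.9,0.14,0,0,0,-7.5,1.2,0.17,0,0,0,-10,1.5,0.17,0,0,0,-12.5,1.8,0.17,0,0,0,-15,2.1,0.15,0,0,0,-17.5,2.4,0.12,0,0,0,-20,2.7,0.08,0,0,0,-22.5,3.0,0.02,0,0,0,-25]
}}

```text
time: 14.82
position: [0.6207, 0.0981, 0.0434]
tool_rot: [0.721, 0.693, -0.0, -0.0]
ft_force: [-0.6, -1.1, -0.7]
grip_width: 0.0004
```

{"name": "drive_tool", "arguments": {
  "targets": [0.1,0,0,0,0,-1,0.2,0,0,0,0,-2,0.3,0,0,0,0,-3,0.4,0,0,0,0,-4]
}}

```text
time: 15.15
position: [0.6215, 0.1021, 0.0436]
tool_rot: [0.696, 0.718, 0.0, 0.0]
ft_force: [-0.3, -0.7, 0.2]
grip_width: 0.0006
```

```bash
python3 - <<'E'
from h import *
st()
E
```

```text
t 15.15 mag [-51.9 -31.6] z 0.0436 yaw rel mag -1.0 tilt [ 0. -0. -1.] F mag [-0.7  0.3] 0.23 w 0.0006
```

Continue along +x in small steps until the force rises.

{"name": "drive_tool", "arguments": {
  "targets": [0.05,0,0,0,0,0,0.1,0,0,0,0,0,0.15,0,0,0,0,0,0.2,0,0,0,0,0]
}}

```text
time: 15.48
position: [0.6214, 0.1042, 0.0436]
tool_rot: [0.697, 0.717, 0.0, 0.0]
ft_force: [0.0, -1.1, 0.2]
grip_width: 0.0005
```

{"name": "drive_tool", "arguments": {
  "targets": [0.05,0,0,0,0,0,0.1,0,0,0,0,0]
}}

```text
time: 15.65
position: [0.6214, 0.1048, 0.0436]
tool_rot: [0.697, 0.718, -0.0, 0.0]
ft_force: [0.1, -2.6, -0.3]
grip_width: 0.0006
```

{"name": "drive_tool", "arguments": {
  "targets": [0.05,0,0,0,0,0,0.1,0,0,0,0,0]
}}

```text
time: 15.82
position: [0.6214, 0.1051, 0.0437]
tool_rot: [0.696, 0.718, -0.001, 0.001]
ft_force: [-0.3, -6.6, 0.6]
grip_width: 0.0001
```

{"name": "drive_tool", "arguments": {
  "targets": [0.05,0,0,0,0,0,0.05,0,0,0,0,0]
}}

```text
time: 15.98
position: [0.6214, 0.1051, 0.0437]
tool_rot: [0.696, 0.718, -0.001, 0.001]
ft_force: [0.8, -7.5, 0.3]
grip_width: 0.0001
```

```bash
python3 - <<'E'
from h import *
st()
E
```

```text
t 15.98 mag [-48.9 -31.6] z 0.0437 yaw rel mag -1.0 tilt [ 0.    -0.002 -1.   ] F mag [-7.52 -0.44] 0.33 w 0.0001
```

{"name": "drive_tool", "arguments": {
  "targets": [-0.1,0,0,0,0,0,-0.3,0,0,0,0,0,-0.8,0,0,0,0,0,-1.5,0,0,0,0,0,-2.5,0,0,0,0,0,-2.5,0,-2,0,0,0,-2.5,0,-5,0,0,0,-5,0,-9,0,0,0,-9,0,-12,0,0,0,-13,0,-12,0,0,0,-17,0,-12,0,0,0,-17,0,-12,0,0,0]
}}

```text
time: 16.98
position: [0.6276, -0.0705, 0.1654]
tool_rot: [0.698, 0.716, 0.0, 0.003]
ft_force: [0.2, 0.1, -0.4]
grip_width: 0.0003
```

{"name": "drive_tool", "arguments": {
  "targets": [-4,0,0,0,0,0,-8,0,0,0,0,0,-8,0,0,0,0,0,-8,0,0,0,0,0]
}}

```text
time: 17.32
position: [0.6282, -0.146, 0.1632]
tool_rot: [0.698, 0.716, 0.0, -0.0]
ft_force: [-0.5, -0.1, 0.6]
grip_width: 0.0001
```

```bash
python3 - <<'E'
from h import *
st()
p,d=robot.camera("scene")
cv2.imwrite("pics/scene9.png",cv2.resize(p[120:270,180:380,::-1],None,fx=4,fy=4,interpolation=cv2.INTER_CUBIC))
p,d=robot.camera("top")
cv2.imwrite("pics/top9.png",cv2.resize(p[160:230,190:350,::-1],None,fx=5,fy=5,interpolation=cv2.INTER_CUBIC))
E
```

```text
t 17.32 mag [-300.1  -26.6] z 0.1632 yaw rel mag -1.3 tilt [-0.  0. -1.] F mag [-0.11  0.49] 0.61 w 0.0001
```

View pics/scene9.png

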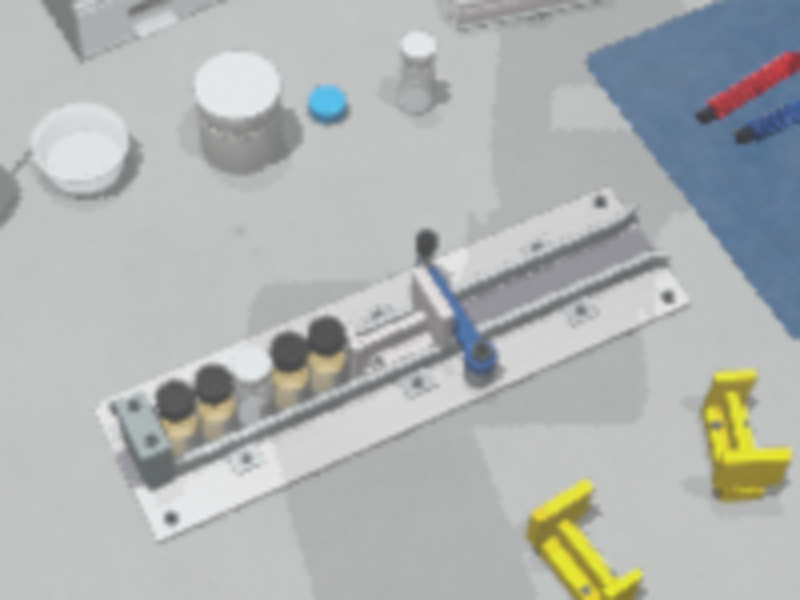

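View pics/top9.png

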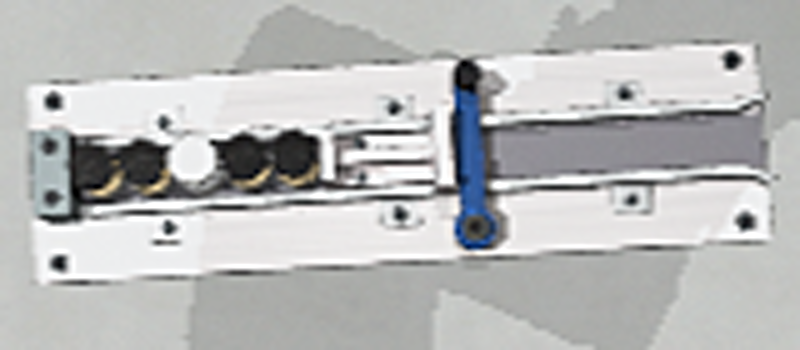

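```bash
python3 - <<'E'
from h import *
a=w2m(top(475,228,.034));b=w2m(top(467,73,.062));print(a,b,np.degrees(np.arctan2(*(b-a)[::-1]))%360)
a=w2m(ray("scene",(180+482/4,120+350/4),.034));b=w2m(ray("scene",(180+426/4,120+240/4),.062));print(a,b,np.degrees(np.arctan2(*(b-a)[::-1]))%360)
for u in (98,147,192,243,294): print(w2m(top(u,{98:167,147:159,192:157,243:157,294:153}[u],.064)))
print(w2m(top(447,105,.058)),w2m(top(449,180,.058)))
E
```

```text
[-33.12219198  35.35478683] [-33.04540167 -32.68240484] 270.06466696799026
[-36.00509542  36.04594449] [-33.33094825 -28.96853551] 272.3553372921342
[ 1.35800470e+02 -7.29026041e-02]
[113.52216722  -2.32071345]
[93.18588038 -1.95986224]
[70.21253267 -0.52430521]
[47.16425478 -0.90146551]
[-23.19015338 -19.22133507] [-21.81628966  14.97947085]
```

```bash
python3 -c "
from rig import robot
print(robot.hand_in())"
```

```text
the job is handed in; nothing more can be done
None
```

The magazine is loaded and the gate is shut behind the follower. I handed the job in at about 17.4 s of the 48 s; it reports no verdict.

- **Pushing the row home:** With the closed fingertips low on the tab, I pushed the follower about 93 mm. The force stayed at 1–2 N until the row met the end stop, where it rose to 6.8 N. I then backed off and lifted clear.
- **Closing the gate:** I pushed the pin round its arc until the gate met its own stop, where the force reached 7.5 N. I then retreated clear of everything.

**Last checks, from the pictures after retreating:**
- **Gate:** the top camera puts the lever at 270° in the magazine frame, which is square across the channel, with its pin at about (-33, -33) mm. The scene camera disagreed slightly, reading about 272°; I took that as calibration error.
- **Vials:** all five are upright, and the caps measured at 136, 114, 93, 70 and 47 mm. The home positions are 138, 115, 92, 69 and 46 mm, so they match within the roughly 2 mm error.
- **Follower:** the rear of its tab measured at -22 to -23 mm against -25 mm at home, with the lever just behind it.
- **Other things on the bench:** the jar, stopper, spare vial and yellow look-alikes look unmoved. The violet pen was outside the last pictures, but the tool never went near it.

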